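# Refit a trolley wheel and secure its spring clip

## Robot

A 6-joint arm with a two-finger parallel gripper is mounted at the origin on the work surface. World frame = base frame: x ahead of the robot, y to its left, z up, the work surface at z = 0. Lengths are in mm, angles in rad, forces in N, time in s.
With the tool pointing down it reaches from about 300 to 825 mm from the base axis. Payload 5.4 kg.
Tool frame: the origin (TCP) lies at the very end of the fingers, on their centre line; the grasp point (between the pads) lies env.grip_depth behind it (env.grip_depth is the distance from the TCP to the grasp point, in mm); z points along the fingers, y is the line along which they close (so a half turn about z gives the same grasp; the last joint's range is limited). The gripper opens to 92 mm and grips with 3 to 60 N. Pads are 20 mm wide; open, the fingers measure 128 mm over their backs; the gripper's body (75 mm by 189 mm) begins 69 mm behind the grasp point.
Start: joints at [-1.366, 0.158, 1.597, -0, 1.386, -0.21], TCP at [231.704, -526.231, 214.601] pointing down, gripper open.
Joint ranges: [-2.91, 2.91], [-0.94, 2.29], [0.18, 2.7], [-1.29, 4.43], [0.17, 2.64], [-3, 3]. Speed limits (rad/s): [2.57, 2.57, 3.14, 3.14, 3.14, 3.14].

## Interface

Orientations are given as a 3x3 rotation matrix whose columns are the frame's x, y, z axes.
In Python, from bench import read_state, snapshot, env, cut_out, mark_of gives the robot as it stands.
- The arm moves only by the tool jog_arm, never from a script. Its argument "motion" is a list of rows, each a list of 7 numbers: the shift along the tool's x, y, z in mm, then the turn, a rotation vector about the tool's x, y, z in degrees, then the opening, from 0 (shut) to 1 (fully open). In form: [[tx, ty, tz, ax, ay, az, grip], ...]. A call has 1 to 8 rows; each row is the pose to reach, as a shift and turn from the pose commanded when the call began, along the tool's axes at that moment; what a row does not reach only later rows make up. A row lasts 1/12 s, in which the tool goes at most 41.7 mm and 7.16 degrees, less where a joint would pass 70% of its speed; a pose out of reach is approached as far as the arm can. A call with a gripper value outside its range is refused whole. The fingers move at their own pace and stop on an object; the grip force is fixed at half the most. Time passes only in rows, so rows that repeat a pose let the fingers close. It gives the time, the measured TCP pose, the force, the opening and the grip force at its end, in the units of the state.
- read_state(): the state, without advancing time (a new reading comes with each control period).
- snapshot(name): name is "scene" or "top"; returns a dict with "image" (480x640x3 uint8, red, green, blue), "mtx" (3x3 intrinsics, pixels), "rvec" (rotation vector, rad) and "tvec" (3), from world to camera coordinates, as OpenCV has them. Camera axes: x right, y down, z forward; pixel columns grow to the right and rows downward; lengths in mm; the calibration is good to about 2 mm. A picture is of the moment at which its call begins. There is no depth.
- env.hand_in(): hands the job in; it is judged then, once.
Trained networks look in the newest picture that a camera, given by its name, has taken for a name from the list of things; names that differ only in an ending like _2 or _b are one class to them, and where a whole thing is asked for, a point or a joint stands for the part that bears it (a point fixed in the world has none). Each returns a list of dicts, best first, with "score" (0 to 1); they miss things now and then, are a little off and sometimes report something else, mostly with a low value. They report only what shows in the picture. A call takes as long as a camera call. They do not tell look-alikes from the thing itself.
- cut_out(query, camera): "region" (480x640 bool, what is visible of it).
- mark_of(query, camera): "xyz" ([x, y, z] in mm, in world coordinates, good to about 4 mm: a listed point, or the origin of a listed thing).
The state is a dict: "time": time; "q": joint angles; "joint_velocities": joint speeds; "effort": joint torques, N m; "tcp_pos": TCP position; "eef_rot": TCP orientation; "contact_force": force on the tool from outside, world axes, zero at the start; "ft_torque": the same for the moment, N m; "grip_width": opening from 0.0 (shut) to 1.0 (fully open); "finger_force": force on a finger pad.
Only numpy, scipy, OpenCV 4.12 (cv2) and the standard library are available. Lean on these libraries where they do the work, as an engineer would, in place of code of your own. Each camera call takes 0.05 s, during which the arm holds its last target. There are 200 camera calls.

## Task

Ease the good yellow-hubbed wheel onto the bare axle pin of the trolley's three-wheel star, fully down on its collar. Then bring the red-gripped hairpin clip in flat from the side above the hub, feel along the pin for its groove (the pin stands up more or less each time), and push until the clip snaps home round the neck, like the two clips already fitted, and let go. Do not force anything: ramming, or pushing the clip over the thick part of the pin, bends it; leave the broken grey wheel and the other things where they are.

Things in the scene. Friction and masses are not known exactly. Their poses are not given: they have to be found in the camera images.
- wheel: Good loose wheel lying flat: yellow hub, 5 yellow spokes, black tyre; 0.35 kg. Tyre 150 mm outside, 122 mm inside, at z = 6 to 38 mm. Hub 40 mm across, 44 mm long (z = 0 to 44), 21 mm bore right through. Spokes at z = 16 to 28 mm, so pinch the hub from above at z = 29 to 44. Origin: centre of the hub's underside; z up along the axle.
- star: The trolley's three-wheel star, fixed: three blue arms on a round black rubber mat 250 mm across, two yellow wheels with clips already fitted, one vertical axle pin bare. Pins are 100 mm from the centre, 173 mm apart; the fitted ones reach 95 mm above the bench. Origin: its centre at the bench; +x along the arm with the bare pin.
- stub_seat (a point): Axis of the bare pin at the top of its 28 mm collar, 30 mm above the bench, where the hub's underside must rest; z up. The pin is tight in its bush (treat it as fixed) and stands proud by an unmeasured h = 0 to 15 mm. Above this point: shank 18 mm across to 43+h, groove (neck 11 mm across) 43+h to 48.5+h, head 18 mm across to 58.5+h, nose tapering to 9 mm across at 64.5+h mm.
- clip: Loose hairpin spring clip, 59 g, lying flat. Origin: centre of its eye (where the neck belongs), at its underside; +x along the legs to the mouth, z up. Two legs of 4 mm square wire, undersides at z = 0. Inside gap: 26 mm at the mouth (tips end at x = 26 mm), 6 mm at the bulges (x = 8.5 mm), 11.6 mm in the eye (x = -3 to 3 mm). Behind them the red grip.
- clip_grip (a point): Centre of the clip's rigid red grip (x = -27, y = 0, z = 6 mm in the clip's frame, same axes). The grip is 34 mm long, 16 mm wide (y), 12 mm high (z = 0 to 12 mm); a wire bend shows behind it to x = -57 mm. Its front face, x = -10 mm, butts hard on the pin 1 mm after the eye is centred.
- clip_leg_l (a joint): Spread of the clip's left (+y) leg, rad: 0 closed. In +x the legs first touch the 18 mm shank or head with the eye 21 mm short of the axis (5 N about 18 mm short), but the neck only 15 mm short. Over the neck they spread to about 0.05 at some 10 N, 9 mm short, then spring shut. Forced over the shank they would spread 0.12; above 0.095 the clip is bent.
- clip_leg_r (a joint): The same for the right (-y) leg.
- old_wheel: The broken wheel: same size, grey hub, only four spokes, brown-grey tyre. Lies flat on the bench; leave alone. It and the good wheel may be in either place.
- screwdriver: Screwdriver with orange handle, bystander.
- torch: Black torch standing on its head, 42 mm across, 120 mm high, bystander.
- polish: Flat round tin of shoe polish, 72 mm across, 28 mm high, bystander.
- brush: Wooden shoe brush, 160 x 50 x 42 mm, bystander.
- keys: Bunch of keys with a black fob, bystander.
- oil: Small yellow oil bottle, 40 mm across, 110 mm high, bystander.
Not all that is in view belongs to the job. Several things look just like the clip: the one meant starts farthest to the robot's right.

How it is judged:
By the outcome, as a careful person would: the job done as asked, in the order asked, and still so for the second after the job is handed in, with the robot touching nothing.
It also fails if it takes over 72 s, if anything falls off the work surface, if the arm or the gripper's body presses on something with over 40 N, if the wrist force passes 120 N, or if a joint passes its speed limit or range.

## Working session

There is one attempt and no reset: what is moved stays moved. The work goes in short steps, Python scripts to look and compute and a tool call to move; the robot and the scene stay as the last step left them, time stands still between calls to the robot, and variables do not carry over. Pictures are saved under pics/ and viewed, at most 10 in all, crops included, and the job is handed in when it is done.

Besides the shell and the picture viewer there is one more tool, called as name([rows], argument=value, ...), one row to a line, values as JSON. jog_arm: Moves the arm, as the interface text tells. Its arguments: {"type":"object","properties":{"motion":{"type":"array"}},"required":["motion"]}

```bash
mkdir -p pics; ls; cat > h.py <<'E'
import numpy as np, cv2
from bench import read_state, snapshot, env, cut_out, mark_of
def ray(s,uv):
    R=cv2.Rodrigues(np.array(s["rvec"],float))[0]; t=np.array(s["tvec"],float).ravel()
    d=R.T@np.linalg.inv(np.array(s["mtx"]))@np.array([uv[0],uv[1],1.]); return -R.T@t,d
def onz(s,uv,z):
    o,d=ray(s,uv); return o+d*(z-o[2])/d[2]
def proj(s,P):
    return cv2.projectPoints(np.array(P,float).reshape(-1,3),np.array(s["rvec"],float),np.array(s["tvec"],float),np.array(s["mtx"],float),None)[0].reshape(-1,2)
E
python3 - <<'E'
from h import *
print(env.grip_depth, read_state())
for c in("scene","top"):
    s=snapshot(c); cv2.imwrite(f"pics/{c}0.png",s["image"][:,:,::-1])
    print(c,ray(s,(320,240)),s["mtx"][0][0])
    for n in("wheel","star","stub_seat","clip","clip_grip","old_wheel"):
        for r in mark_of(n,c)[:5]: print(n,np.round(r["xyz"]),round(r["score"],2),np.round(proj(s,r["xyz"])[0]))
E
```

```text
pics
18.700000000000003 {'time': 0.0, 'q': array([-1.36612896e+00,  1.59035893e-01,  1.59822108e+00, -4.29062633e-05,
        1.38619100e+00, -2.10100650e-01]), 'joint_velocities': array([ 0.00038818,  0.00074077, -0.00032578, -0.00025751,  0.00087011,
        0.00122351]), 'effort': array([ 1.14355128e-04, -3.85570550e+01, -3.22105694e+01,  7.00191711e-02,
        3.77712690e-02, -1.41598407e-04]), 'tcp_pos': array([ 231.55009046, -525.63536858,  213.63189561]), 'eef_rot': array([[ 9.15206712e-01,  4.02984491e-01, -4.18376054e-04],
       [ 4.02984560e-01, -9.15204991e-01,  1.80803024e-03],
       [ 3.45708294e-04, -1.82332050e-03, -9.99998278e-01]]), 'contact_force': array([ 0.2320626 , -0.25582286,  0.50872579]), 'ft_torque': array([0.01362669, 0.03197768, 0.00870444]), 'finger_force': 0.0, 'grip_width': 1.0036123202256668}
scene (array([1326.24896396,  616.68645727,  843.1229896 ]), array([-0.63214972, -0.48657897, -0.60303295])) 530.3472348136817
wheel [ 445. -313.   -3.] 0.61 [250. 211.]
wheel [633. -99.  -4.] 0.23 [262. 275.]
wheel [599. 514.  -0.] 0.21 [512. 385.]
star [524. 203.   3.] 0.75 [392. 297.]
stub_seat [429. 211.  29.] 0.95 [416. 268.]
stub_seat [ 633. -101.    1.] 0.16 [261. 273.]
clip [ 636. -102.   -3.] 0.74 [260. 274.]
clip [279. 187.  -0.] 0.5 [435. 243.]
clip_grip [620. -79.   5.] 0.61 [271. 272.]
clip_grip [273. 208.   7.] 0.56 [443. 242.]
top (array([ 359.12689995,    7.72533238, 1665.94124243]), array([ 0.11055532,  0.00198123, -0.99401209])) 558.6241785136311
wheel [ 446. -315.   -3.] 0.82 [429. 271.]
star [533. 202.  -1.] 0.57 [256. 245.]
stub_seat [428. 206.  32.] 0.7 [254. 279.]
clip [ 636. -106.   -2.] 0.7 [358. 209.]
clip [279. 180.   0.] 0.65 [264. 330.]
clip_grip [274. 206.   5.] 0.67 [255. 332.]
clip_grip [621. -83.  11.] 0.54 [351. 214.]
clip_grip [ 619. -467.    1.] 0.3 [478. 213.]
old_wheel [ 453. -119.   -1.] 0.69 [364. 270.]
old_wheel [ 633. -103.   -3.] 0.16 [357. 210.]
```

View pics/scene0.png

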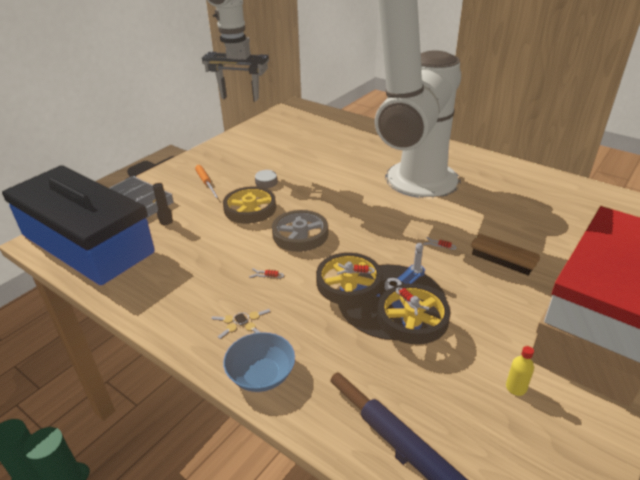

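View pics/top0.png

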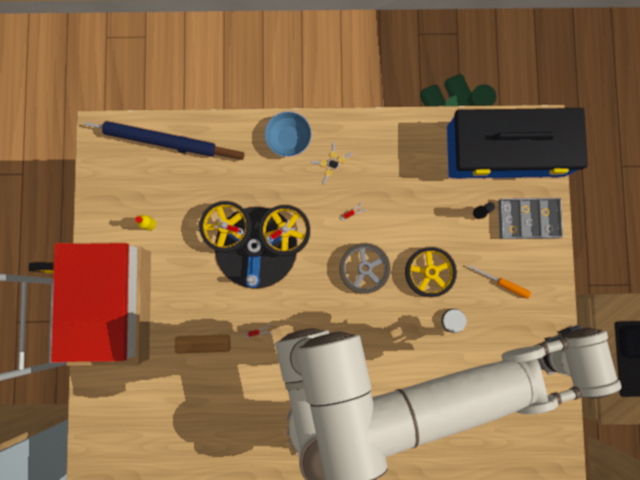

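```bash
python3 - <<'E'
from h import *
S={c:snapshot(c) for c in("scene","top")}
def crop(c,x,y,w=33,h=25):
    return cv2.resize(S[c]["image"][y-h:y+h,x-w:x+w,::-1],(264,200),interpolation=cv2.INTER_CUBIC)
m=np.vstack([np.hstack([crop("top",430,272),crop("top",254,270),crop("top",354,211)]),np.hstack([crop("scene",250,203),crop("scene",412,262),crop("scene",268,273)]),np.hstack([crop("top",530,218),crop("scene",440,243),crop("top",262,332)])])
cv2.imwrite("pics/m.png",m)
for c in S:
  for n,z in(("wheel",22),("clip",3),("star",40)):
    for r in cut_out(n,c)[:3]:
        ys,xs=np.nonzero(r["region"]); ct,_=cv2.findContours(r["region"].astype(np.uint8),0,1)
        k=max(ct,key=len); e=cv2.fitEllipse(k) if len(k)>5 else None
        print(c,n,round(r["score"],2),len(xs),xs.mean(),ys.mean(),np.round(onz(S[c],(xs.mean(),ys.mean()),z),1),xs.min(),xs.max(),ys.min(),ys.max(), e and np.round(onz(S[c],e[0],z),1))
E
```

```text
scene wheel 0.84 1622 249.47102342786684 204.26695437731195 [ 446.7 -309.1   22. ] 223 276 186 223 [ 447.1 -309.2   22. ]
scene clip 0.74 224 268.35714285714283 272.95982142857144 [624.8 -84.2   3. ] 251 282 268 277 [624.6 -84.2   3. ]
scene star 0.76 8761 386.40908572080815 296.6116881634517 [565.  210.9  40. ] 315 450 243 344 [557.4 208.7  40. ]
top wheel 0.88 1455 430.64604810996565 270.89690721649487 [ 445.8 -313.9   22. ] 405 456 246 296 [ 444.9 -313.9   22. ]
top clip 0.48 95 350.2421052631579 212.9578947368421 [624.7 -81.1   3. ] 341 363 206 218 [623.7 -78.6   3. ]
top clip 0.26 278 514.8489208633093 287.49640287769785 [ 393.8 -566.9    3. ] 497 530 278 297 [ 391.4 -571.3    3. ]
top star 0.91 6729 254.93208500520137 241.66592361420717 [537.7 201.4  40. ] 199 310 200 288 [541.3 201.5  40. ]
```

View pics/m.png

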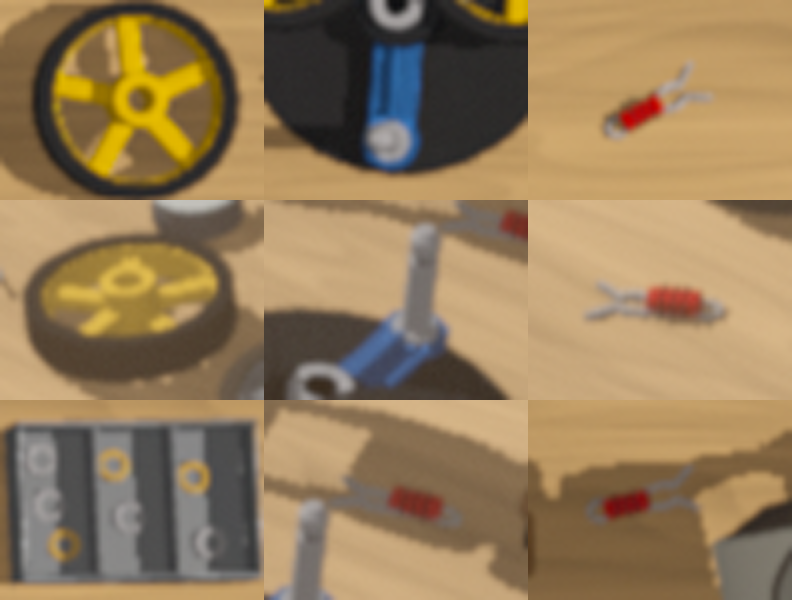

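```bash
cat >> h.py <<'E'
def tri(a,ua,b,ub):
    A=np.zeros((3,3));B=np.zeros(3);L=[]
    for s,u in((a,ua),(b,ub)):
        o,d=ray(s,u);d=d/np.linalg.norm(d);M=np.eye(3)-np.outer(d,d);A+=M;B+=M@o;L.append((M,o))
    p=np.linalg.solve(A,B); return np.round(p,1),[round(float(np.linalg.norm(M@(p-o))),1) for M,o in L]
E
python3 - <<'E'
from h import *
t=snapshot("top");s=snapshot("scene")
for n,ut,us,z in(("bore",(432,271.6),(249,197.3),44),("tip",(249.8,280.2),(419,244),100),("collar",(252.3,280.5),(417.3,271.3),30),("grip",(349,213.8),(271.6,272.8),6)):
    print(n,tri(t,ut,s,us),np.round(onz(t,ut,z),1),np.round(onz(s,us,z),1))
mouth=onz(t,((695-528)/4+321,(82)/4+186),2);bend=onz(t,((612-528)/4+321,(127)/4+186),2);print(mouth,bend,np.degrees(np.arctan2(*(mouth-bend)[[1,0]])))
mouth=onz(s,((592-528)/4+235,(100)/4+248),2);bend=onz(s,((716-528)/4+235,(111)/4+248),2);print(mouth,bend,np.degrees(np.arctan2(*(mouth-bend)[[1,0]])))
E
```

```text
bore (array([ 442.2, -313.4,   41.5]), [0.7, 0.7]) [ 442.5 -313.5   44. ] [ 444.7 -309.8   44. ]
tip (array([423.2, 209.1,  95.9]), [0.3, 0.3]) [422.9 208.8 100. ] [428.3 211.1 100. ]
collar (array([424.9, 212.8,  16.5]), [0.7, 0.7]) [424.7 210.5  30. ] [439.3 220.   30. ]
grip (array([621.6, -76.9,   4.9]), [0.4, 0.4]) [621.7 -77.2   6. ] [622.3 -75.6   6. ]
[ 644.01503545 -119.24439678    2.        ] [610.6165354  -56.06765641   2.        ] -62.136748292024265
[ 648.73488874 -119.45604494    2.        ] [612.58738617 -51.19812417   2.        ] -62.09554607073546
```

jog_arm([
  [40,-16,17,0,0,0,0.68],
  [75,-30,35,0,0,0,0.68],
  [112,-44,54,0,0,0,0.68],
  [149,-58,72,0,0,0,0.68],
  [186,-73,90,0,0,0,0.68],
  [222,-87,108,0,0,0,0.68],
  [258,-101,125,0,0,0,0.68],
  [279,-110,134,0,0,0,0.68],
])

```text
time: 1.87
tcp_pos: [443.8, -311.1, 79.5]
eef_rot: [[0.915, 0.403, -0.0], [0.403, -0.915, 0.001], [0.0, -0.001, -1.0]]
contact_force: [-0.5, 0.5, 0.6]
grip_width: 0.679
finger_force: 0.0
```

jog_arm([
  [0,0,0,0,0,0,0.68],
  [0,0,0,0,0,0,0.68],
  [0,0,0,0,0,0,0.68],
])

```text
time: 2.12
tcp_pos: [442.7, -313.8, 81.1]
eef_rot: [[0.915, 0.403, 0.0], [0.403, -0.915, -0.001], [-0.0, 0.001, -1.0]]
contact_force: [-1.1, -0.4, -0.4]
grip_width: 0.678
finger_force: 0.0
```

```bash
python3 - <<'E'
from h import *
r=read_state();print(r["tcp_pos"],r["q"],r["eef_rot"][:,0])
S={c:snapshot(c) for c in("scene","top")}
def crop(c,x,y,w=50,h=37):
    return cv2.resize(S[c]["image"][y-h:y+h,x-w:x+w,::-1],(400,296),interpolation=cv2.INTER_CUBIC)
cv2.imwrite("pics/g1.png",np.hstack([crop("top",430,265),crop("scene",250,195)]))
E
```

```text
[ 442.72976409 -313.79444995   81.08400893] [-8.39109539e-01  2.19311779e-01  1.80719855e+00 -4.90170943e-04
  1.11421946e+00  3.16758997e-01] [ 9.15058389e-01  4.03321365e-01 -1.49492764e-04]
```

View pics/g1.png

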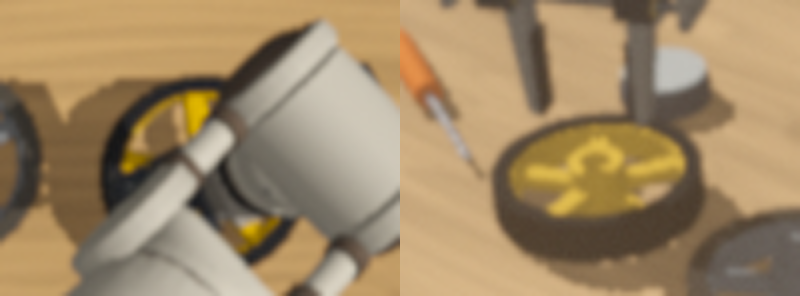

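jog_arm([
  [0,0,25,0,0,0,0.68],
  [0,0,40,0,0,0,0.68],
  [0,0,47,0,0,0,0.68],
  [0,0,49,0,0,0,0.68],
  [0,0,49,0,0,0,0.4],
  [0,0,49,0,0,0,0.3],
  [0,0,49,0,0,0,0.3],
  [0,0,49,0,0,0,0.3],
])

```text
time: 2.88
tcp_pos: [443.6, -314.3, 32.9]
eef_rot: [[0.915, 0.403, 0.002], [0.403, -0.915, -0.003], [0.001, 0.003, -1.0]]
contact_force: [0.4, -1.6, -1.9]
grip_width: 0.422
finger_force: 30.1
```

jog_arm([
  [0,0,0,0,0,0,0.3],
  [0,0,0,0,0,0,0.3],
  [0,0,0,0,0,0,0.3],
])

```text
time: 3.13
tcp_pos: [443.6, -314.3, 32.8]
eef_rot: [[0.915, 0.403, 0.002], [0.403, -0.915, -0.002], [0.001, 0.003, -1.0]]
contact_force: [0.3, -2.1, 5.2]
grip_width: 0.419
finger_force: 30.0
```

jog_arm([
  [0,0,-25,0,0,0,0.3],
  [0,0,-60,0,0,0,0.3],
  [0,0,-100,0,0,0,0.3],
  [4,-10,-130,0,0,0,0.3],
  [14,-36,-140,0,0,0,0.3],
  [28,-71,-140,0,0,0,0.3],
  [42,-106,-140,0,0,0,0.3],
  [56,-141,-140,0,0,0,0.3],
])

```text
time: 3.8
tcp_pos: [435.7, -159.2, 170.4]
eef_rot: [[0.916, 0.402, -0.002], [0.402, -0.916, 0.002], [-0.001, -0.003, -1.0]]
contact_force: [1.0, 0.9, -3.2]
grip_width: 0.416
finger_force: 30.0
```

jog_arm([
  [14,-35,0,0,0,0,0.3],
  [28,-70,0,0,0,0,0.3],
  [42,-105,0,0,0,0,0.3],
  [56,-140,0,0,0,0,0.3],
  [70,-175,0,0,0,0,0.3],
  [84,-210,0,0,0,0,0.3],
  [98,-245,0,0,0,0,0.3],
  [112,-280,0,0,0,0,0.3],
])

```text
time: 4.47
tcp_pos: [424.8, 141.9, 170.3]
eef_rot: [[0.915, 0.403, -0.003], [0.403, -0.915, 0.0], [-0.003, -0.001, -1.0]]
contact_force: [0.6, -0.6, -3.4]
grip_width: 0.419
finger_force: 30.0
```

jog_arm([
  [12,-30,0,0,0,0,0.3],
  [21,-52,0,0,0,0,0.3],
  [25.7,-65.2,0,0,0,0,0.3],
  [25.7,-65.2,0,0,0,0,0.3],
  [25.7,-65.2,0,0,0,0,0.3],
  [25.7,-65.2,0,0,0,0,0.3],
])

```text
time: 4.97
tcp_pos: [423.2, 209.2, 170.7]
eef_rot: [[0.915, 0.403, -0.002], [0.403, -0.915, -0.001], [-0.002, -0.0, -1.0]]
contact_force: [0.4, -0.7, -3.3]
grip_width: 0.42
finger_force: 30.0
```

```bash
python3 - <<'E'
from h import *
r=read_state();print(r["tcp_pos"],r["q"],r["contact_force"],r["eef_rot"])
S={c:snapshot(c) for c in("scene","top")}
def crop(c,x,y,w=50,h=37,k=8):
    return cv2.resize(S[c]["image"][y-h:y+h,x-w:x+w,::-1],(400,296),interpolation=cv2.INTER_CUBIC)
cv2.imwrite("pics/g2.png",np.hstack([crop("top",250,278),crop("scene",415,235)]))
p=r["tcp_pos"]
for c in S:
    print(c,proj(S[c],[p,p-[0,0,32],p-[0,0,10],[424,209,96],[424,209,30]]))
    for n in("wheel","stub_seat"):
      for m in mark_of(n,c)[:2]: print(c,n,m)
    for m in cut_out("wheel",c)[:3]:
        ys,xs=np.nonzero(m["region"]);print(m["score"],xs.min(),xs.max(),ys.min(),ys.max())
E
```

```text
[423.24011821 209.18188416 170.67520603] [ 2.02516732e-01 -7.27036500e-02  1.92476473e+00 -3.92635047e-04
  1.29186826e+00  1.35878533e+00] [ 0.39752666 -0.72195602 -3.27102698] [[ 9.15260294e-01  4.02856919e-01 -2.21299369e-03]
 [ 4.02856062e-01 -9.15262961e-01 -8.39732414e-04]
 [-2.36376317e-03 -1.22944189e-04 -9.99997199e-01]]
scene [[422.30236229 217.28164878]
 [420.9143827  228.97699117]
 [421.86373674 220.97757922]
 [418.90284983 244.1333661 ]
 [416.29611169 266.15493717]]
scene wheel {'xyz': [422.5, 205.5, 136.6], 'score': 0.72}
scene stub_seat {'xyz': [425.5, 209.6, 33.7], 'score': 0.77}
0.83 389 457 198 248
0.53 250 283 269 277
top [[246.26575779 279.03236448]
 [247.84709771 279.51262957]
 [246.76712621 279.18463393]
 [249.92041229 279.85076655]
 [252.81874546 280.74273996]]
top wheel {'xyz': [425.2, 210.1, 134.0], 'score': 0.87}
top stub_seat {'xyz': [426.3, 207.0, 32.6], 'score': 0.98}
top stub_seat {'xyz': [426.1, 209.2, 133.8], 'score': 0.17}
```

View pics/g2.png

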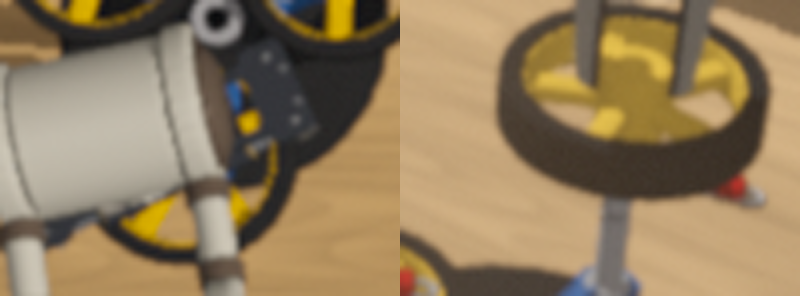

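jog_arm([
  [0,0,20,0,0,0,0.3],
  [0,0,28,0,0,0,0.3],
  [0,0,32,0,0,0,0.3],
  [0,0,36,0,0,0,0.3],
  [0,0,40,0,0,0,0.3],
  [0,0,43,0,0,0,0.3],
  [0,0,46,0,0,0,0.3],
  [0,0,46,0,0,0,0.3],
])

```text
time: 6.03
tcp_pos: [424.8, 209.9, 125.8]
eef_rot: [[0.915, 0.403, 0.002], [0.403, -0.915, 0.0], [0.002, 0.001, -1.0]]
contact_force: [2.9, 0.0, -5.2]
grip_width: 0.421
finger_force: 30.0
```

jog_arm([
  [1,0.4,2,0,0,0,0.3],
  [1,0.4,4,0,0,0,0.3],
  [1,0.4,6,0,0,0,0.3],
  [1,0.4,8,0,0,0,0.3],
  [1,0.4,8,0,0,0,0.3],
])

```text
time: 6.45
tcp_pos: [425.2, 209.9, 117.3]
eef_rot: [[0.915, 0.403, 0.0], [0.403, -0.915, -0.0], [0.0, 0.0, -1.0]]
contact_force: [1.6, -0.1, -5.1]
grip_width: 0.419
finger_force: 30.0
```

jog_arm([
  [0.5,0.2,3,0,0,0,0.3],
  [0.5,0.2,6,0,0,0,0.3],
  [0.5,0.2,9,0,0,0,0.3],
  [0.5,0.2,12,0,0,0,0.3],
  [0.5,0.2,15,0,0,0,0.3],
  [0.5,0.2,15,0,0,0,0.3],
])

```text
time: 6.95
tcp_pos: [425.5, 209.9, 101.9]
eef_rot: [[0.915, 0.403, -0.0], [0.403, -0.915, -0.0], [-0.0, -0.0, -1.0]]
contact_force: [1.8, 0.1, -3.8]
grip_width: 0.418
finger_force: 30.0
```

jog_arm([
  [0.5,0,5,0,0,0,0.3],
  [0.5,0,11,0,0,0,0.3],
  [0.5,0,17,0,0,0,0.3],
  [0.5,0,23,0,0,0,0.3],
  [0.5,0,29,0,0,0,0.3],
  [0.5,0,34,0,0,0,0.3],
  [0.5,0,36,0,0,0,0.3],
  [0.5,0,36,0,0,0,0.3],
])

```text
time: 7.62
tcp_pos: [425.7, 210.0, 65.9]
eef_rot: [[0.915, 0.403, -0.001], [0.403, -0.915, -0.0], [-0.001, -0.0, -1.0]]
contact_force: [-0.2, -0.1, -4.0]
grip_width: 0.422
finger_force: 30.0
```

jog_arm([
  [0,0,1,0,0,0,0.3],
  [0,0,2,0,0,0,0.3],
  [0,0,2,0,0,0,0.3],
])

```text
time: 7.87
tcp_pos: [426.2, 210.2, 64.7]
eef_rot: [[0.915, 0.403, 0.0], [0.403, -0.915, 0.0], [0.0, -0.0, -1.0]]
contact_force: [-0.3, -0.8, -3.3]
grip_width: 0.421
finger_force: 30.0
```

jog_arm([
  [0,0,1,0,0,0,0.3],
  [0,0,2,0,0,0,0.3],
  [0,0,2,0,0,0,0.3],
  [0,0,2,0,0,0,0.3],
])

```text
time: 8.2
tcp_pos: [426.2, 210.2, 63.0]
eef_rot: [[0.915, 0.403, 0.0], [0.403, -0.915, -0.0], [0.0, 0.0, -1.0]]
contact_force: [-3.0, -0.2, 2.7]
grip_width: 0.422
finger_force: 30.0
```

jog_arm([
  [0,0,1,0,0,0,0.3],
  [0,0,1,0,0,0,0.3],
  [0,0,1,0,0,0,0.3],
])

```text
time: 8.45
tcp_pos: [426.2, 210.3, 62.9]
eef_rot: [[0.915, 0.403, -0.0], [0.403, -0.915, -0.0], [-0.0, 0.0, -1.0]]
contact_force: [-7.7, -0.7, 11.2]
grip_width: 0.419
finger_force: 30.0
```

jog_arm([
  [0,0,-1,0,0,0,0.3],
  [0,0,-1,0,0,0,0.68],
  [0,0,-1,0,0,0,0.68],
  [0,0,-1,0,0,0,0.68],
  [0,0,-20,0,0,0,0.68],
  [0,0,-60,0,0,0,0.68],
  [0,0,-100,0,0,0,0.68],
  [0,0,-130,0,0,0,0.68],
])

```text
time: 9.12
tcp_pos: [427.0, 210.3, 194.6]
eef_rot: [[0.915, 0.403, 0.003], [0.403, -0.915, 0.001], [0.003, 0.001, -1.0]]
contact_force: [0.9, 0.1, -0.2]
grip_width: 0.684
finger_force: 0.0
```

jog_arm([
  [7,37,0,0,0,-6,0.4],
  [14,76,0,0,0,-13,0.4],
  [21,115,0,0,0,-20,0.4],
  [28,154,0,0,0,-27,0.4],
  [35,193,0,0,0,-34,0.4],
  [43,232,0,0,0,-41,0.4],
  [50,271,0,0,0,-48,0.4],
  [57,310,0,0,0,-55,0.4],
])

```text
time: 9.78
tcp_pos: [604.3, -52.7, 191.4]
eef_rot: [[0.198, 0.98, 0.001], [0.98, -0.198, -0.0], [0.0, 0.001, -1.0]]
contact_force: [0.7, 0.6, 0.1]
grip_width: 0.398
finger_force: 0.0
```

jog_arm([
  [-8,8,20,0,0,-6.5,0.4],
  [-16,16,40,0,0,-13,0.4],
  [-22.3,23.3,70,0,0,-20,0.4],
  [-22.3,23.3,95,0,0,-27,0.4],
  [-22.3,23.3,115,0,0,-34,0.4],
  [-22.3,23.3,125,0,0,-39.1,0.4],
  [-22.3,23.3,125,0,0,-39.1,0.4],
  [-22.3,23.3,125,0,0,-39.1,0.4],
])

```text
time: 10.45
tcp_pos: [621.3, -77.1, 66.1]
eef_rot: [[-0.457, 0.889, -0.001], [0.889, 0.457, 0.0], [0.001, -0.001, -1.0]]
contact_force: [0.5, 0.6, 0.3]
grip_width: 0.4
finger_force: 0.0
```

```bash
python3 - <<'E'
from h import *
r=read_state();p=r["tcp_pos"];print(p,r["q"],r["eef_rot"][:,0])
S={c:snapshot(c) for c in("scene","top")}
def crop(c,x,y,w=50,h=37,k=8):
    return cv2.resize(S[c]["image"][y-h:y+h,x-w:x+w,::-1],(400,296),interpolation=cv2.INTER_CUBIC)
cv2.imwrite("pics/g3.png",np.vstack([np.hstack([crop("top",352,213),crop("scene",268,260)]),np.hstack([crop("top",252,278),crop("scene",417,253)])]))
for c in S:
    print(c,proj(S[c],[p]))
    for n in("wheel","stub_seat","clip_grip"):
      for m in mark_of(n,c)[:3]: print(c,n,m)
E
```

```text
[621.25736329 -77.11003583  66.07729901] [-3.16240838e-01  4.35487316e-01  1.56482048e+00  7.61918284e-05
  1.14228496e+00 -7.90901841e-01] [-4.57008411e-01  8.89462048e-01  7.59775420e-04]
scene [[269.52891042 252.97460688]]
scene wheel {'xyz': [430.9, 210.8, 29.3], 'score': 0.73}
scene stub_seat {'xyz': [429.9, 208.8, 29.9], 'score': 0.59}
scene clip_grip {'xyz': [619.1, -80.4, 4.4], 'score': 0.73}
scene clip_grip {'xyz': [272.3, 211.6, 7.6], 'score': 0.5}
top [[349.98646075 210.69323837]]
top wheel {'xyz': [429.1, 211.0, 24.7], 'score': 0.88}
top stub_seat {'xyz': [427.8, 206.8, 32.1], 'score': 0.65}
top clip_grip {'xyz': [275.7, 207.2, 6.7], 'score': 0.64}
```

View pics/g3.png

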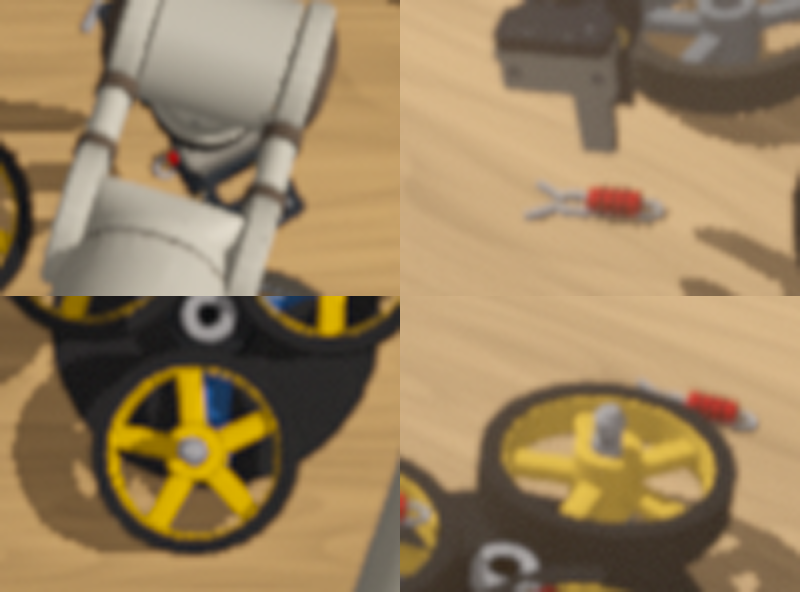

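jog_arm([
  [0,0,30,0,0,0,0.4],
  [0,0,52,0,0,0,0.4],
  [0,0,61,0,0,0,0.4],
  [0,0,63.5,0,0,0,0.4],
  [0,0,63.5,0,0,0,0.1],
  [0,0,63.5,0,0,0,0.05],
  [0,0,63.5,0,0,0,0.05],
  [0,0,63.5,0,0,0,0.05],
])

```text
time: 11.52
tcp_pos: [622.8, -77.5, 4.8]
eef_rot: [[-0.459, 0.888, 0.003], [0.888, 0.459, -0.001], [-0.002, 0.002, -1.0]]
contact_force: [-0.5, 0.9, 2.9]
grip_width: 0.167
finger_force: 30.0
```

jog_arm([
  [0,0,0,0,0,0,0.05],
  [0,0,0,0,0,0,0.05],
  [0,0,0,0,0,0,0.05],
])

```text
time: 11.77
tcp_pos: [622.8, -77.6, 4.8]
eef_rot: [[-0.459, 0.888, 0.003], [0.888, 0.459, -0.001], [-0.002, 0.002, -1.0]]
contact_force: [-0.6, -0.1, 6.0]
grip_width: 0.172
finger_force: 30.0
```

jog_arm([
  [0,0,-20,0,0,0,0.05],
  [0,0,-55,0,0,0,0.05],
  [0,0,-95,0,0,0,0.05],
  [20,-2,-125,0,0,0,0.05],
  [55,-5,-135,0,0,0,0.05],
  [93,-8.5,-135,0,0,0,0.05],
  [131,-12,-135,0,0,0,0.05],
  [170,-15.4,-135,0,0,0,0.05],
])

```text
time: 12.43
tcp_pos: [528.7, 67.8, 138.4]
eef_rot: [[-0.459, 0.889, 0.001], [0.889, 0.459, 0.0], [-0.0, 0.001, -1.0]]
contact_force: [-0.0, 1.3, -0.3]
grip_width: 0.17
finger_force: 30.0
```

jog_arm([
  [38,-3.4,0,0,0,0,0.05],
  [76,-7,0,0,0,0,0.05],
  [114,-10,0,0,0,0,0.05],
  [152,-13.4,0,0,0,0,0.05],
  [190,-17,0,0,0,0,0.05],
  [228,-20,0,0,0,0,0.05],
  [250,-22,0,0,0,0,0.05],
  [262.4,-23,0,0,0,0,0.05],
])

```text
time: 13.1
tcp_pos: [386.6, 291.4, 138.0]
eef_rot: [[-0.462, 0.887, -0.001], [0.887, 0.462, 0.001], [0.001, -0.0, -1.0]]
contact_force: [-0.2, 0.1, -0.1]
grip_width: 0.168
finger_force: 30.0
```

jog_arm([
  [0,0,10,0,0,0,0.05],
  [0,0,30,0,0,0,0.05],
  [0,0,40,0,0,0,0.05],
  [0,0,40,0,0,0,0.05],
  [0,0,40,0,0,0,0.05],
])

```text
time: 13.52
tcp_pos: [388.4, 288.3, 97.2]
eef_rot: [[-0.458, 0.889, -0.002], [0.889, 0.458, -0.001], [0.0, -0.002, -1.0]]
contact_force: [-0.1, 1.4, 0.5]
grip_width: 0.168
finger_force: 30.0
```

```bash
python3 - <<'E'
from h import *
r=read_state();p=r["tcp_pos"];print(p,r["q"],r["eef_rot"])
s=snapshot("scene");t=snapshot("top")
def crop(s,x,y,w=50,h=37,k=8):
    return cv2.resize(s["image"][y-h:y+h,x-w:x+w,::-1],(800,592),interpolation=cv2.INTER_CUBIC)
cv2.imwrite("pics/g4.png",crop(s,430,245))
R=r["eef_rot"];
for d in(27,53): print(d,proj(s,[p-R[:,0]*d-[0,0,4.8]]))
for z in(73,78.5,88.5,94.5): print(z,proj(s,[[425.5,210,z]]))
for c in("scene","top"):
  for m in mark_of("clip",c)[:3]: print(c,m)
E
```

```text
[388.40114163 288.32110775  97.22911802] [ 3.88176011e-01  5.14794220e-02  1.95845013e+00 -1.36463675e-04
  1.13395514e+00 -8.80288863e-02] [[-4.58460976e-01  8.88712118e-01 -2.07469939e-03]
 [ 8.88714536e-01  4.58459931e-01 -9.81982562e-04]
 [ 7.84667388e-05 -2.29401619e-03 -9.99997366e-01]]
27 [[445.23939654 248.86745306]]
53 [[433.66714259 247.882195  ]]
73 [[418.04758709 252.45084792]]
78.5 [[418.26793591 250.59230785]]
88.5 [[418.67163856 247.18726329]]
94.5 [[418.91578085 245.12803636]]
scene {'xyz': [399.1, 264.6, 92.1], 'score': 0.61}
scene {'xyz': [274.2, 184.8, 1.8], 'score': 0.5}
top {'xyz': [275.4, 182.9, 0.5], 'score': 0.52}
top {'xyz': [399.5, 261.3, 92.3], 'score': 0.47}
```

View pics/g4.png

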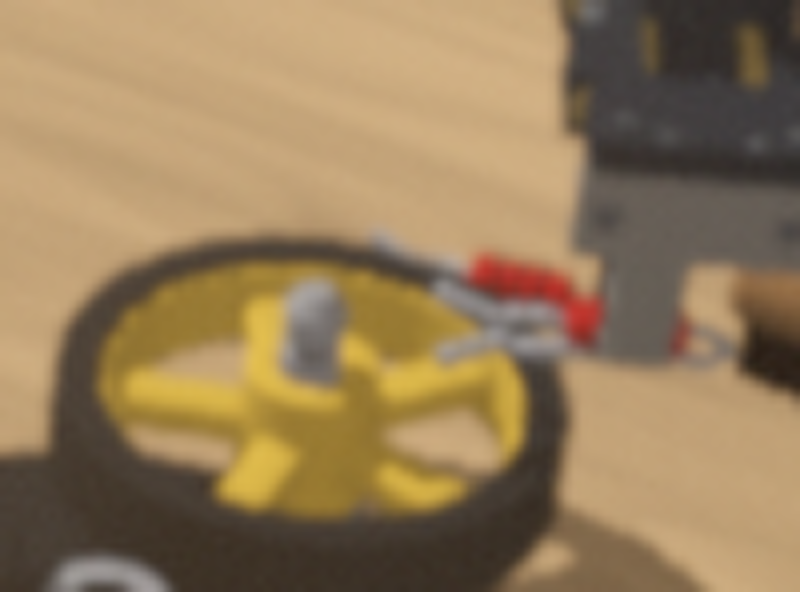

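jog_arm([
  [0,-2.9,8,0,0,0,0.05],
  [0,-2.9,15,0,0,0,0.05],
  [0,-2.9,17.9,0,0,0,0.05],
  [-8,-2.9,17.9,0,0,0,0.05],
  [-16,-2.9,17.9,0,0,0,0.05],
  [-24,-2.9,17.9,0,0,0,0.05],
  [-30,-2.9,17.9,0,0,0,0.05],
  [-30,-2.9,17.9,0,0,0,0.05],
])

```text
time: 14.38
tcp_pos: [401.0, 260.2, 80.5]
eef_rot: [[-0.458, 0.889, 0.001], [0.889, 0.458, -0.0], [-0.0, 0.001, -1.0]]
contact_force: [0.1, 0.0, -0.5]
grip_width: 0.166
finger_force: 30.0
```

jog_arm([
  [-2,0,0,0,0,0,0.05],
  [-4,0,0,0,0,0,0.05],
  [-4,0,0,0,0,0,0.05],
])

```text
time: 14.63
tcp_pos: [401.9, 257.6, 80.3]
eef_rot: [[-0.459, 0.888, 0.0], [0.888, 0.459, 0.0], [-0.0, 0.0, -1.0]]
contact_force: [-0.2, -0.1, -1.4]
grip_width: 0.169
finger_force: 30.0
```

jog_arm([
  [-1,0,0,0,0,0,0.05],
  [-2,0,0,0,0,0,0.05],
  [-2,0,0,0,0,0,0.05],
])

```text
time: 14.88
tcp_pos: [402.7, 256.0, 80.2]
eef_rot: [[-0.46, 0.888, -0.0], [0.888, 0.46, -0.0], [-0.0, -0.0, -1.0]]
contact_force: [-0.1, -0.3, -1.1]
grip_width: 0.167
finger_force: 30.0
```

jog_arm([
  [-1,0,0.5,0,0,0,0.05],
  [-2,0,1,0,0,0,0.05],
  [-2,0,1,0,0,0,0.05],
])

```text
time: 15.13
tcp_pos: [403.6, 254.1, 79.2]
eef_rot: [[-0.459, 0.888, 0.0], [0.888, 0.459, 0.0], [0.0, 0.0, -1.0]]
contact_force: [-0.4, 0.8, -0.9]
grip_width: 0.166
finger_force: 30.0
```

jog_arm([
  [-1,0,0,0,0,0,0.05],
  [-1.5,0,0,0,0,0,0.05],
  [-1.5,0,0,0,0,0,0.05],
])

```text
time: 15.38
tcp_pos: [404.4, 253.0, 79.3]
eef_rot: [[-0.459, 0.888, 0.0], [0.888, 0.459, 0.0], [0.0, 0.0, -1.0]]
contact_force: [-0.0, 1.2, 0.1]
grip_width: 0.164
finger_force: 30.0
```

jog_arm([
  [-1,0,0,0,0,0,0.05],
  [-1,0,0,0,0,0,0.05],
  [-1,0,0,0,0,0,0.05],
])

```text
time: 15.63
tcp_pos: [404.6, 252.3, 79.2]
eef_rot: [[-0.459, 0.888, -0.0], [0.888, 0.459, 0.001], [0.001, 0.0, -1.0]]
contact_force: [-0.6, 2.4, -0.1]
grip_width: 0.173
finger_force: 30.0
```

jog_arm([
  [-1,0,0,0,0,0,0.05],
  [-1,0,0,0,0,0,0.05],
  [-1,0,0,0,0,0,0.05],
])

```text
time: 15.88
tcp_pos: [405.0, 251.5, 79.2]
eef_rot: [[-0.459, 0.888, -0.0], [0.888, 0.459, 0.001], [0.001, 0.0, -1.0]]
contact_force: [-1.6, 4.7, 1.2]
grip_width: 0.169
finger_force: 30.0
```

jog_arm([
  [0,0,-0.5,0,0,0,0.05],
  [0,0,-0.5,0,0,0,0.05],
  [0,0,-0.5,0,0,0,0.05],
])

```text
time: 16.13
tcp_pos: [404.9, 251.3, 79.6]
eef_rot: [[-0.459, 0.888, -0.001], [0.888, 0.459, 0.001], [0.001, -0.0, -1.0]]
contact_force: [-0.5, 5.5, -0.2]
grip_width: 0.163
finger_force: 30.0
```

jog_arm([
  [0,0,-0.5,0,0,0,0.05],
  [0,0,-0.5,0,0,0,0.05],
  [0,0,-0.5,0,0,0,0.05],
])

```text
time: 16.38
tcp_pos: [404.9, 251.2, 80.0]
eef_rot: [[-0.459, 0.888, -0.001], [0.888, 0.459, 0.0], [0.001, -0.0, -1.0]]
contact_force: [-1.0, 4.9, -1.4]
grip_width: 0.171
finger_force: 30.0
```

jog_arm([
  [0,0,-0.5,0,0,0,0.05],
  [0,0,-0.5,0,0,0,0.05],
  [0,0,-0.5,0,0,0,0.05],
])

```text
time: 16.63
tcp_pos: [405.0, 251.1, 80.5]
eef_rot: [[-0.459, 0.888, -0.0], [0.888, 0.459, 0.0], [0.0, -0.0, -1.0]]
contact_force: [-1.2, 4.2, -1.6]
grip_width: 0.169
finger_force: 30.0
```

jog_arm([
  [0,0,-0.5,0,0,0,0.05],
  [0,0,-0.5,0,0,0,0.05],
  [0,0,-0.5,0,0,0,0.05],
])

```text
time: 16.88
tcp_pos: [405.2, 251.0, 81.2]
eef_rot: [[-0.459, 0.888, -0.0], [0.888, 0.459, -0.0], [-0.0, -0.0, -1.0]]
contact_force: [-1.5, 3.4, -1.6]
grip_width: 0.167
finger_force: 30.0
```

jog_arm([
  [0,0,-0.5,0,0,0,0.05],
  [0,0,-0.5,0,0,0,0.05],
  [0,0,-0.5,0,0,0,0.05],
])

```text
time: 17.13
tcp_pos: [405.3, 251.0, 81.8]
eef_rot: [[-0.459, 0.888, 0.0], [0.888, 0.459, -0.0], [-0.0, 0.0, -1.0]]
contact_force: [-1.0, 3.4, -2.4]
grip_width: 0.17
finger_force: 30.0
```

jog_arm([
  [0,0,-0.5,0,0,0,0.05],
  [0,0,-0.5,0,0,0,0.05],
  [0,0,-0.5,0,0,0,0.05],
])

```text
time: 17.38
tcp_pos: [405.3, 251.0, 82.2]
eef_rot: [[-0.46, 0.888, 0.0], [0.888, 0.46, -0.0], [-0.0, 0.0, -1.0]]
contact_force: [-1.5, 2.8, -1.9]
grip_width: 0.168
finger_force: 30.0
```

jog_arm([
  [0,0,-0.5,0,0,0,0.05],
  [0,0,-0.5,0,0,0,0.05],
  [0,0,-0.5,0,0,0,0.05],
])

```text
time: 17.63
tcp_pos: [405.3, 251.0, 82.8]
eef_rot: [[-0.459, 0.888, 0.0], [0.888, 0.459, -0.0], [-0.0, 0.0, -1.0]]
contact_force: [-1.5, 3.4, -0.8]
grip_width: 0.171
finger_force: 30.0
```

jog_arm([
  [0,0,-0.5,0,0,0,0.05],
  [0,0,-0.5,0,0,0,0.05],
  [0,0,-0.5,0,0,0,0.05],
])

```text
time: 17.88
tcp_pos: [405.3, 251.0, 83.2]
eef_rot: [[-0.459, 0.888, 0.0], [0.888, 0.459, -0.0], [-0.0, 0.0, -1.0]]
contact_force: [-1.4, 2.9, -1.6]
grip_width: 0.171
finger_force: 30.0
```

jog_arm([
  [0,0,-0.5,0,0,0,0.05],
  [0,0,-0.5,0,0,0,0.05],
  [0,0,-0.5,0,0,0,0.05],
])

```text
time: 18.13
tcp_pos: [405.3, 251.1, 83.8]
eef_rot: [[-0.459, 0.888, 0.0], [0.888, 0.459, 0.0], [-0.0, 0.0, -1.0]]
contact_force: [-0.9, 2.0, -1.4]
grip_width: 0.168
finger_force: 30.0
```

jog_arm([
  [0,0,-0.5,0,0,0,0.05],
  [0,0,-0.5,0,0,0,0.05],
  [0,0,-0.5,0,0,0,0.05],
])

```text
time: 18.38
tcp_pos: [405.2, 251.1, 84.2]
eef_rot: [[-0.459, 0.888, 0.0], [0.888, 0.459, 0.0], [-0.0, 0.0, -1.0]]
contact_force: [-0.3, 2.3, -2.0]
grip_width: 0.17
finger_force: 30.0
```

jog_arm([
  [-1,0,0,0,0,0,0.05],
  [-1,0,0,0,0,0,0.05],
  [-1,0,0,0,0,0,0.05],
])

```text
time: 18.63
tcp_pos: [405.5, 250.5, 84.3]
eef_rot: [[-0.459, 0.888, -0.0], [0.888, 0.459, 0.001], [0.001, 0.0, -1.0]]
contact_force: [-1.5, 4.3, -1.3]
grip_width: 0.17
finger_force: 30.0
```

jog_arm([
  [0,0,-0.5,0,0,0,0.05],
  [0,0,-0.5,0,0,0,0.05],
  [0,0,-0.5,0,0,0,0.05],
])

```text
time: 18.88
tcp_pos: [406.4, 249.5, 85.0]
eef_rot: [[-0.46, 0.888, 0.001], [0.888, 0.46, -0.002], [-0.002, 0.001, -1.0]]
contact_force: [-0.5, 0.1, -0.2]
grip_width: 0.164
finger_force: 30.0
```

jog_arm([
  [0,0,-0.5,0,0,0,0.05],
  [0,0,-0.5,0,0,0,0.05],
  [0,0,-0.5,0,0,0,0.05],
])

```text
time: 19.13
tcp_pos: [406.0, 249.9, 85.3]
eef_rot: [[-0.459, 0.888, 0.0], [0.888, 0.459, -0.0], [-0.001, 0.0, -1.0]]
contact_force: [-0.1, 0.6, -0.7]
grip_width: 0.168
finger_force: 30.0
```

jog_arm([
  [0,0,-0.5,0,0,0,0.05],
  [0,0,-0.5,0,0,0,0.05],
  [0,0,-0.5,0,0,0,0.05],
])

```text
time: 19.38
tcp_pos: [405.7, 250.1, 85.8]
eef_rot: [[-0.459, 0.888, 0.0], [0.888, 0.459, -0.0], [-0.0, 0.0, -1.0]]
contact_force: [-0.2, 0.9, -0.7]
grip_width: 0.169
finger_force: 30.0
```

jog_arm([
  [0,0,-0.5,0,0,0,0.05],
  [0,0,-0.5,0,0,0,0.05],
  [0,0,-0.5,0,0,0,0.05],
])

```text
time: 19.63
tcp_pos: [405.7, 250.2, 86.2]
eef_rot: [[-0.459, 0.888, 0.0], [0.888, 0.459, -0.0], [-0.0, 0.0, -1.0]]
contact_force: [0.0, 0.1, -1.2]
grip_width: 0.17
finger_force: 30.0
```

jog_arm([
  [0,0,0.4,0,0,0,0.05],
  [0,0,0.8,0,0,0,0.05],
  [-1,0,0.8,0,0,0,0.05],
  [-2,0,0.8,0,0,0,0.05],
  [-2,0,0.8,0,0,0,0.05],
])

```text
time: 20.05
tcp_pos: [406.7, 248.2, 85.4]
eef_rot: [[-0.459, 0.888, 0.0], [0.888, 0.459, -0.0], [-0.0, -0.0, -1.0]]
contact_force: [-1.5, -0.0, -2.0]
grip_width: 0.167
finger_force: 30.0
```

jog_arm([
  [-1,0,0,0,0,0,0.05],
  [-1,0,0,0,0,0,0.05],
  [-1,0,0,0,0,0,0.05],
])

```text
time: 20.3
tcp_pos: [407.1, 247.5, 85.4]
eef_rot: [[-0.459, 0.888, 0.0], [0.888, 0.459, 0.0], [0.0, 0.0, -1.0]]
contact_force: [-1.0, 0.3, -0.8]
grip_width: 0.171
finger_force: 30.0
```

jog_arm([
  [-1,0,0,0,0,0,0.05],
  [-1,0,0,0,0,0,0.05],
  [-1,0,0,0,0,0,0.05],
])

```text
time: 20.55
tcp_pos: [407.4, 246.8, 85.4]
eef_rot: [[-0.459, 0.888, -0.0], [0.888, 0.459, 0.0], [0.0, 0.0, -1.0]]
contact_force: [-0.9, 1.2, 0.0]
grip_width: 0.17
finger_force: 30.0
```

jog_arm([
  [-1,0,0,0,0,0,0.05],
  [-1.5,0,0,0,0,0,0.05],
  [-1.5,0,0,0,0,0,0.05],
])

```text
time: 20.8
tcp_pos: [407.8, 245.9, 85.3]
eef_rot: [[-0.459, 0.888, -0.001], [0.888, 0.459, 0.001], [0.002, -0.0, -1.0]]
contact_force: [-1.3, 4.2, -0.4]
grip_width: 0.165
finger_force: 30.0
```

jog_arm([
  [-1,0,0,0,0,0,0.05],
  [-1.5,0,0,0,0,0,0.05],
  [-1.5,0,0,0,0,0,0.05],
])

```text
time: 21.05
tcp_pos: [408.3, 244.9, 85.3]
eef_rot: [[-0.459, 0.888, -0.001], [0.888, 0.459, 0.002], [0.002, -0.0, -1.0]]
contact_force: [-1.1, 6.3, -1.5]
grip_width: 0.169
finger_force: 30.0
```

jog_arm([
  [-1,0,0,0,0,0,0.05],
  [-1,0,0,0,0,0,0.05],
  [-1,0,0,0,0,0,0.05],
])

```text
time: 21.3
tcp_pos: [408.9, 243.8, 85.3]
eef_rot: [[-0.459, 0.888, -0.001], [0.888, 0.459, 0.002], [0.002, -0.0, -1.0]]
contact_force: [-1.9, 5.5, -0.8]
grip_width: 0.166
finger_force: 30.0
```

jog_arm([
  [-1,0,0,0,0,0,0.05],
  [-1.5,0,0,0,0,0,0.05],
  [-1.5,0,0,0,0,0,0.05],
])

```text
time: 21.55
tcp_pos: [409.8, 242.1, 85.4]
eef_rot: [[-0.459, 0.888, -0.0], [0.888, 0.459, 0.001], [0.001, -0.0, -1.0]]
contact_force: [-1.4, 3.7, -0.6]
grip_width: 0.169
finger_force: 30.0
```

jog_arm([
  [-1,0,0,0,0,0,0.05],
  [-1.5,0,0,0,0,0,0.05],
  [-1.5,0,0,0,0,0,0.05],
])

```text
time: 21.8
tcp_pos: [411.1, 239.9, 85.5]
eef_rot: [[-0.46, 0.888, 0.001], [0.888, 0.46, -0.001], [-0.001, 0.0, -1.0]]
contact_force: [0.2, 0.9, -0.8]
grip_width: 0.169
finger_force: 30.0
```

jog_arm([
  [-1,0,0,0,0,0,0.05],
  [-1.5,0,0,0,0,0,0.05],
  [-1.5,0,0,0,0,0,0.05],
])

```text
time: 22.05
tcp_pos: [411.8, 238.5, 85.5]
eef_rot: [[-0.459, 0.888, 0.001], [0.888, 0.459, -0.001], [-0.001, 0.0, -1.0]]
contact_force: [1.2, -0.6, -1.2]
grip_width: 0.168
finger_force: 30.0
```

jog_arm([
  [-1,0,0,0,0,0,0.05],
  [-2,0,0,0,0,0,0.05],
  [-2,0,0,0,0,0,0.05],
])

```text
time: 22.3
tcp_pos: [412.6, 237.0, 85.4]
eef_rot: [[-0.459, 0.888, 0.0], [0.888, 0.459, -0.0], [-0.001, 0.0, -1.0]]
contact_force: [1.0, -0.9, -1.0]
grip_width: 0.167
finger_force: 30.0
```

jog_arm([
  [-1,0,0,0,0,0,0.05],
  [-1,0,0,0,0,0,0.05],
  [-1,0,0,0,0,0,0.05],
])

```text
time: 22.55
tcp_pos: [412.9, 236.3, 85.4]
eef_rot: [[-0.459, 0.888, 0.0], [0.888, 0.459, -0.0], [-0.0, 0.0, -1.0]]
contact_force: [1.4, -1.0, -1.2]
grip_width: 0.169
finger_force: 30.0
```

jog_arm([
  [-1,0,0,0,0,0,0.05],
  [-1,0,0,0,0,0,0.05],
  [-1,0,0,0,0,0,0.05],
])

```text
time: 22.8
tcp_pos: [413.2, 235.5, 85.4]
eef_rot: [[-0.459, 0.888, -0.0], [0.888, 0.459, 0.0], [0.0, -0.0, -1.0]]
contact_force: [0.4, -0.2, -0.2]
grip_width: 0.164
finger_force: 30.0
```

jog_arm([
  [-0.8,0,0,0,0,0,0.05],
  [-0.8,0,0,0,0,0,0.05],
  [-0.8,0,0,0,0,0,0.05],
])

```text
time: 23.05
tcp_pos: [413.5, 234.8, 85.4]
eef_rot: [[-0.459, 0.888, -0.0], [0.888, 0.459, 0.0], [0.0, -0.0, -1.0]]
contact_force: [0.9, 0.7, -0.6]
grip_width: 0.167
finger_force: 30.0
```

jog_arm([
  [-0.8,0,0,0,0,0,0.05],
  [-0.8,0,0,0,0,0,0.05],
  [-0.8,0,0,0,0,0,0.05],
])

```text
time: 23.3
tcp_pos: [413.9, 234.1, 85.4]
eef_rot: [[-0.459, 0.888, -0.0], [0.888, 0.459, -0.0], [0.0, -0.0, -1.0]]
contact_force: [0.2, 0.6, -0.9]
grip_width: 0.168
finger_force: 30.0
```

jog_arm([
  [-0.8,0,0,0,0,0,0.05],
  [-0.8,0,0,0,0,0,0.05],
  [-0.8,0,0,0,0,0,0.05],
])

```text
time: 23.55
tcp_pos: [414.3, 233.4, 85.4]
eef_rot: [[-0.459, 0.888, -0.0], [0.888, 0.459, 0.0], [0.0, -0.0, -1.0]]
contact_force: [-0.6, 0.4, 0.2]
grip_width: 0.168
finger_force: 30.0
```

jog_arm([
  [-0.6,0,0,0,0,0,0.05],
  [-0.6,0,0,0,0,0,0.05],
  [-0.6,0,0,0,0,0,0.05],
])

```text
time: 23.8
tcp_pos: [414.4, 233.2, 85.4]
eef_rot: [[-0.459, 0.888, -0.001], [0.888, 0.459, 0.001], [0.001, -0.0, -1.0]]
contact_force: [-1.5, 3.3, -0.9]
grip_width: 0.171
finger_force: 30.0
```

jog_arm([
  [0.6,0,0,0,0,0,0.05],
  [1.2,0,0,0,0,0,0.05],
  [1.2,0,0,0,0,0,0.05],
  [1.2,0,0,0,0,0,0.4],
  [1.2,0,0,0,0,0,0.4],
  [1.2,0,0,0,0,0,0.4],
  [1.2,0,-10,0,0,0,0.4],
  [1.2,0,-40,0,0,0,0.4],
])

```text
time: 24.47
tcp_pos: [410.8, 232.9, 122.4]
eef_rot: [[-0.459, 0.888, -0.008], [0.888, 0.459, -0.002], [0.002, -0.009, -1.0]]
contact_force: [-0.2, 0.4, 0.9]
grip_width: 0.403
finger_force: 0.0
```

jog_arm([
  [15,0,-30,0,0,0,0.4],
  [45,0,-50,0,0,0,0.4],
  [80,0,-70,0,0,0,0.4],
  [80,0,-70,0,0,0,0.4],
  [80,0,-70,0,0,0,0.4],
])

```text
time: 24.88
tcp_pos: [377.6, 306.3, 197.4]
eef_rot: [[-0.462, 0.887, 0.004], [0.887, 0.462, 0.001], [-0.0, 0.004, -1.0]]
contact_force: [0.8, -0.7, -0.9]
grip_width: 0.401
finger_force: 0.0
```

```bash
python3 - <<'E'
from h import *
r=read_state();print(r["tcp_pos"],r["contact_force"])
s=snapshot("scene");t=snapshot("top")
def crop(s,x,y,w=50,h=37):
    return cv2.resize(s["image"][y-h:y+h,x-w:x+w,::-1],(400,296),interpolation=cv2.INTER_CUBIC)
cv2.imwrite("pics/g5.png",np.vstack([np.hstack([crop(s,425,250),crop(s,400,290)]),np.hstack([crop(t,252,278),crop(t,252,240)])]))
for c in("scene","top"):
  for n in("clip","wheel"):
    for m in mark_of(n,c)[:4]: print(c,n,m)
E
```

```text
[377.64575311 306.32609231 197.44127714] [ 0.84164698 -0.70591501 -0.8898829 ]
scene clip {'xyz': [424.7, 212.4, 81.1], 'score': 0.76}
scene clip {'xyz': [276.8, 184.5, 2.5], 'score': 0.63}
scene wheel {'xyz': [429.6, 210.3, 32.0], 'score': 0.61}
top clip {'xyz': [278.7, 181.6, -1.0], 'score': 0.49}
top clip {'xyz': [422.8, 206.4, 77.7], 'score': 0.41}
top wheel {'xyz': [427.1, 211.1, 28.5], 'score': 0.89}
```

View pics/g5.png

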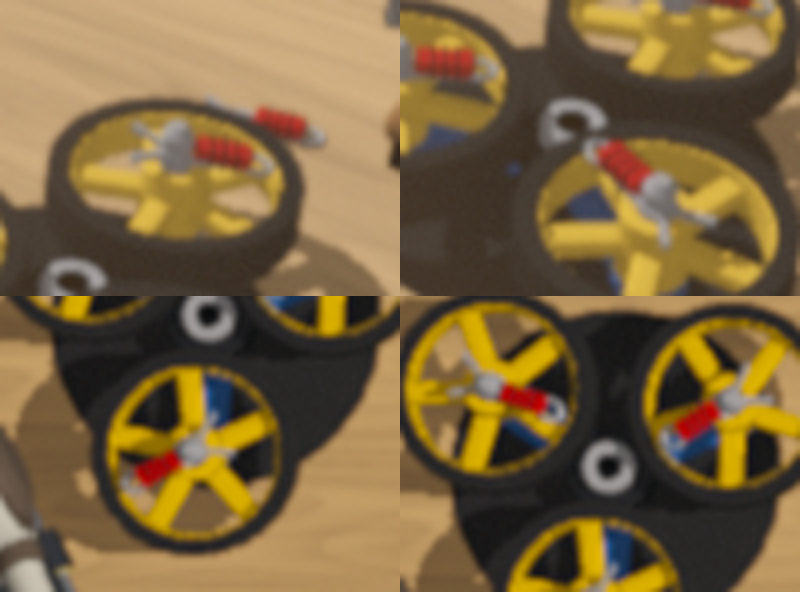

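The pictures show the clip on the pin at crop pixel (180,150) (scene) and (190,450) (top), in the same position as the two fitted clips. The wheel is down on its collar and the gripper is clear.

```bash
python3 -c "
from h import *
print(env.hand_in())"
```

```text
the job is handed in; nothing more can be done
None
```

The wheel is seated on its collar, the clip is snapped into the groove (found by feel) and released, and the job was handed in at about 25 s; no verdict came back.

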